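# Press a round flask into the sprung ring of a touch mixer

## Task

On the key unit press the round key, then the square key, then the long bar key, one at a time, each fully down and released again. Then lift the round ball-shaped flask off its cork rest, set it upright in the sprung ring on top of the touch mixer and push the ring down with it to its stop. Finish while still holding the flask pressed down there; leave everything else on the bench where it is.

Things in the scene. Friction and masses are not known exactly. Their poses are not given: they have to be found in the camera images.
- keypad: Key unit: flat white box 100 (x) x 160 (y) mm, 42 mm high, fixed on the table. Origin: centre of its underside; z up. Three grey keys in a row along its y, 48 mm apart: bar (+y end), round (middle), square (-y end). Each stands 10 mm proud and moves straight down 5 mm against a spring: 1.5 N to start it, 5 N at the stop; it springs back when released.
- key_round_top (a point): Centre of the top of the round grey key, 28 mm across, the middle one of the three; 52 mm above the table when up. Axes as the key unit's.
- key_square_top (a point): Centre of the top of the square grey key, 26 x 26 mm, at the -y end of the row; 52 mm above the table when up. Axes as the key unit's.
- key_bar_top (a point): Centre of the top of the long bar-shaped grey key, 44 mm (unit's x) by 14 mm, at the +y end of the row; 52 mm above the table when up. Axes as the key unit's.
- key_round (a joint): How far the round key is pressed (m): 0 up, 0.005 at its stop.
- key_square (a joint): How far the square key is pressed (m): 0 up, 0.005 at its stop.
- key_bar (a joint): How far the bar key is pressed (m): 0 up, 0.005 at its stop.
- flask_neck (a point): Middle of the straight neck (24 mm in diameter) of the ball-shaped amber glass flask, on its axis (z, up): the place to grip. The neck runs from 22 mm below this point (bulb) to 25 mm above it (rim 30 mm across, 5 mm thick); the cork stopper ends 39 mm above it. The underside (small flat foot, 32 mm across) lies 87 mm below it. About 0.13 kg. The other amber flask, conical and flat-bottomed, is not used.
- flask_bulb (a point): Centre of the round flask's ball-shaped bulb (radius 32 mm), on the axis 54 mm below flask_neck. z is the flask's axis, up.
- rest: Cork ring on which the round flask stands upright at the start: 80 mm across, 27 mm high, fixed, with a hollow 48 mm wide and 9 mm deep. Origin: centre of its underside. The flask's foot stands in the hollow, flask_neck 105 mm above the table; the flask lifts straight out.
- ring_top (a point): Centre of the upper face of the black ring cradle (64 mm outside, 48 mm hole, 12 mm thick, coil spring below) on the white round touch mixer (124 mm wide, 60 mm high, fixed). 98 mm above the table when up; moves with the ring; z up. With the bulb seated in the ring, flask_bulb is about 21 mm and flask_neck about 75 mm above this point.
- ring (a joint): How far the ring is pressed down (m): 0 up, 0.016 at its stop. The spring resists with 4 N at the start and 12 N at the stop and lifts the ring again when let go; the flask's weight alone does not move it.
Things that resemble listed ones, but are neither listed nor needed, are in the scene too. What is shaped like the part that bears flask_neck but green or pink is not meant.

How it is judged:
On the way, in this order (a step that is already met when the one before it is completed fails the run):
1. the round key is pressed down, alone (value of joint key_round above 0.0035 m and value of joint each of key_square, key_bar below 0.0015 m), for 0.05 s.
2. then the square key is pressed down, alone (value of joint key_square above 0.0035 m and value of joint each of key_round, key_bar below 0.0015 m), for 0.05 s.
3. then the long bar key is pressed down, alone (value of joint key_bar above 0.0035 m and value of joint each of key_round, key_square below 0.0015 m), for 0.05 s.
4. then the flask is lifted off its rest, all keys up (height (world z) of flask_bulb above 0.08 m and contact force between the fingers and flask above 1 N and value of joint each of key_round, key_square, key_bar below 0.0015 m), for 0.1 s.
5. then the flask sits upright in the ring and the ring is pressed down with it (horizontal distance between flask_bulb and ring_top below 0.007 m and z of flask_bulb in the frame of ring_top below 0.027 m and angle between flask_bulb's own z axis and vertical below 0.26 rad and value of joint ring above 0.0115 m and contact force between flask and ring above 5 N and contact force between the fingers and flask above 2 N), for 0.3 s.
At the end, for the whole second after the job is handed in: The robot still holds the flask: fingers in contact (over 2 N), the flask upright (within 15 degrees) and centred in the ring (within 7 mm), bulb seated, pushing the ring at least 11.5 of its 16 mm down with the flask (over 5 N) and not with the gripper itself; all keys are up again (all of step 5 and contact force between each of the arm, the fingers and ring below 0.5 N and value of joint each of key_round, key_square, key_bar below 0.0015 m); the arm keeps its last pose, push and grip.
It fails at once if two keys are pressed at once (value of joint each of key_round, key_square above 0.0025 m or value of joint each of key_round, key_bar above 0.0025 m or value of joint each of key_square, key_bar above 0.0025 m).
It fails at once if the round flask is tipped over (angle between flask_bulb's own z axis and vertical above 0.8 rad).
It fails at once if a bystander is pushed more than 30 mm out of place (distance of any of conical, tub, collar, tipbox, pocket_scale, reagent, scoop from where it was at the start of the episode above 0.03 m).
It fails at once if a standing bystander is tipped over (angle between any of conical, tub, reagent's own z axis and vertical above 0.5 rad).
It also fails if it takes over 64 s, if anything falls off the work surface, if the arm or the gripper's body presses on something with over 40 N, if the wrist force passes 120 N, or if a joint passes its speed limit or range.

## Robot

A 6-joint arm with a two-finger parallel gripper is mounted at the origin on the work surface. World frame = base frame: x ahead of the robot, y to its left, z up, the work surface at z = 0. Lengths are in m, angles in rad, forces in N, time in s.
With the tool pointing down it reaches from about 0.35 to 0.775 m from the base axis. Payload 7.3 kg.
Tool frame: the origin (TCP) lies at the very end of the fingers, on their centre line; the grasp point (between the pads) lies 19 mm behind it; z points along the fingers, y is the line along which they close (so a half turn about z gives the same grasp; the last joint's range is limited). The gripper opens to 92 mm and grips with 3 to 60 N. Pads are 19 mm wide; open, the fingers measure 130 mm over their backs; the gripper's body (75 mm by 190 mm) begins 47 mm behind the grasp point.
Start: joints at [1.05, 0.342, 1.524, -0, 1.275, -0.146], TCP at [0.192, 0.489, 0.227] pointing down, gripper open.
Joint ranges: [-2.53, 2.53], [-0.77, 2.02], [0.04, 2.7], [-1, 4.14], [0.28, 2.66], [-3.11, 3.11]. Speed limits (rad/s): [2.57, 2.57, 3.14, 3.14, 3.14, 3.14].

## Interface

Orientations are given as a unit quaternion [w, x, y, z].
In Python, from bench import sensors, camera, arm gives the robot as it stands.
- The arm moves only by the tool arm_command, never from a script. Its argument "series" is a list of rows, each a list of 3 entries, a list of its own where there are three numbers: the shift along the tool's x, y, z in units of 30 mm (1.0 is 30 mm), then the turn about the tool's z in units of 6 degrees (1.0 is 6 degrees), then the closure, from -1 (fully open) to 1 (shut), so that 0 is half open. A call has 1 to 10 rows; each row shifts and turns the commanded pose from where the row before left it, along the tool's axes as they then stand; what a row does not reach is not made up. A row lasts 1/10 s, in which the tool goes at most 50 mm and 8.59 degrees, less where a joint would pass 70% of its speed; a pose out of reach is approached as far as the arm can. A call is refused whole if a number of a shift passes 1 or a number of a turn 1, either way. A call with a gripper value outside its range is refused whole. The fingers move at their own pace and stop on an object; "grip_force" is the grip in N (left out, the last holds). Time passes only in rows, so rows that do not move let the fingers close. It gives the time, the measured TCP pose, the force, the opening and the grip force at its end, in the units of the state.
- sensors.get_state(): the state, without advancing time (a new reading comes with each control period).
- camera(name): name is "scene" or "top" or "wrist"; returns a dict with "image" (480x640x3 uint8, red, green, blue), "camera_matrix" (3x3 intrinsics, pixels), "distortion" ([k1, k2, p1, p2, k3] as OpenCV has them; the pictures are not rectified), "R" (3x3) and "t" (3): a world point X has camera coordinates R X + t. Camera axes: x right, y down, z forward; pixel columns grow to the right and rows downward; lengths in m; the calibration is good to about 2 mm. A picture is of the moment at which its call begins. There is no depth.
- arm.close_job(): hands the job in; it is judged then, once.
The state is a dict: "time": time; "joint_pos": joint angles; "dq": joint speeds; "joint_torque": joint torques, N m; "eef_pos": TCP position; "tool_rot": TCP orientation; "wrist_force": force on the tool from outside, world axes, zero at the start; "torque": the same for the moment, N m; "grip_width": finger opening in m; "grip_force": force on a finger pad.
Only numpy, scipy, OpenCV 4.12 (cv2) and the standard library are available. Lean on these libraries where they do the work, as an engineer would, in place of code of your own. Each camera call takes 0.05 s, during which the arm holds its last target. There are 200 camera calls.

## Working session

There is one attempt and no reset: what is moved stays moved. The work goes in short steps, Python scripts to look and compute and a tool call to move; the robot and the scene stay as the last step left them, time stands still between calls to the robot, and variables do not carry over. Pictures are saved under pics/ and viewed, at most 10 in all, crops included, and the job is handed in when it is done.

Besides the shell and the picture viewer there is one more tool, called after "Call:" by a JSON object that holds its "fn" and its "kwargs". arm_command: Moves the arm, as the interface text tells. Its arguments: {"type":"object","properties":{"series":{"type":"array","items":{"type":"array"}},"grip_force":{"type":"number"}},"required":["series"]}

```bash
mkdir -p pics; cat > h.py <<'E'
import numpy as np, cv2, pickle
from bench import sensors, camera, arm
def snap(name,fn):
    c=camera(name); cv2.imwrite(f'pics/{fn}.png',c['image'][:,:,::-1]); pickle.dump(c,open(f'pics/{fn}.pkl','wb')); return c
def load(fn): return pickle.load(open(f'pics/{fn}.pkl','rb'))
def ray(c,uv):
    K=np.array(c['camera_matrix'],float);d=np.array(c['distortion'],float)
    p=cv2.undistortPoints(np.array([[uv]],float),K,d)[0,0]
    R=np.array(c['R']);t=np.array(c['t']); o=-R.T@t; v=R.T@np.array([p[0],p[1],1]); return o,v/np.linalg.norm(v)
def atz(c,uv,z):
    o,v=ray(c,uv); return o+v*(z-o[2])/v[2]
def proj(c,X):
    K=np.array(c['camera_matrix'],float);d=np.array(c['distortion'],float)
    return cv2.projectPoints(np.array([X],float),cv2.Rodrigues(np.array(c['R'],float))[0],np.array(c['t'],float),K,d)[0][0,0]
E
python3 - <<'E'
from h import *
for n in ['scene','top']:
    c=snap(n,n+'0'); print(n,-np.array(c['R']).T@np.array(c['t']))
print(sensors.get_state())
E
```

```text
scene [ 0.92715159 -0.65233671  0.94741988]
top [ 3.93783854e-01 -8.31143639e-05  1.30497829e+00]
{'time': 0.1, 'joint_pos': array([ 1.05002383e+00,  3.42628805e-01,  1.52491213e+00,  4.08141719e-06,
        1.27538689e+00, -1.45997201e-01]), 'dq': array([-0.00066664, -0.00207122, -0.00286869, -0.00028402, -0.00072437,
       -0.00182125]), 'joint_torque': array([ 5.18627203e-04, -4.32007778e+01, -2.44691348e+01,  7.18602701e-02,
        5.26497304e-02, -3.89400998e-05]), 'eef_pos': array([0.1919816 , 0.48825773, 0.2261303 ]), 'tool_rot': array([-2.20308545e-04,  1.86293456e-01,  9.82493920e-01, -6.30192929e-04]), 'wrist_force': array([-0.66453378, -0.40816124,  0.51833558]), 'torque': array([-0.01080761, -0.03842429,  0.00758577]), 'grip_force': 0.0, 'grip_width': 0.09193761672950207}
```

View pics/scene0.png

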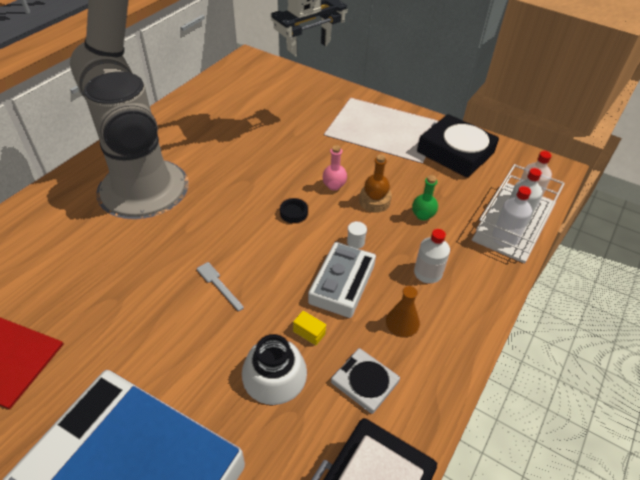

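View pics/top0.png

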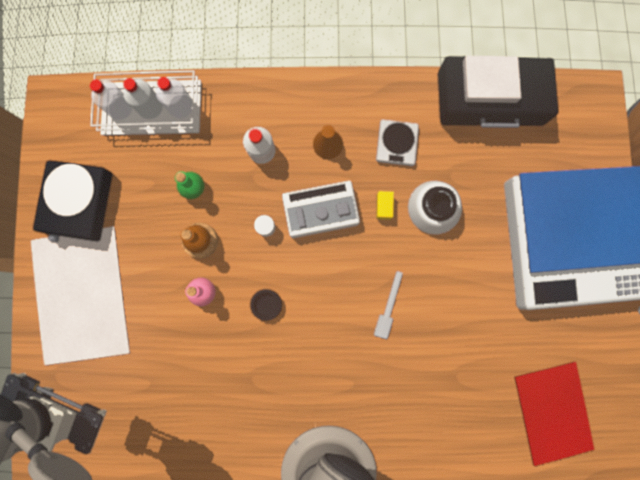

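Scene picture: pink flask (335,172), amber round flask on cork (378,182), green flask (425,200), amber conical (404,312), white key unit (343,278), mixer with black ring (274,362). Top picture: amber round (197,238), pink (200,292), green (188,184), conical (328,142); keys bar/round/square near (297,216)/(321,213)/(344,209), ring (440,203). Look-alikes: black collar (266,305), pocket scale (398,140), tub (264,226). I choose the amber flask on cork and the ring on the white mixer, and check them in one close montage.

```bash
python3 - <<'E'
from h import *
t=load('top0');s=load('scene0')
def cr(c,x,y,w,h,f): return cv2.resize(c['image'][y:y+h,x:x+w,::-1],(w*f,h*f),interpolation=cv2.INTER_CUBIC)
a=cr(t,278,170,100,75,4); b=cr(t,400,170,100,75,4); d=cr(t,160,205,100,75,4); e=cr(s,300,130,100,75,4)
cv2.imwrite('pics/m1.png',np.vstack([np.hstack([a,b]),np.hstack([d,e])]))
E
```

```text
(no output)
```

View pics/m1.png

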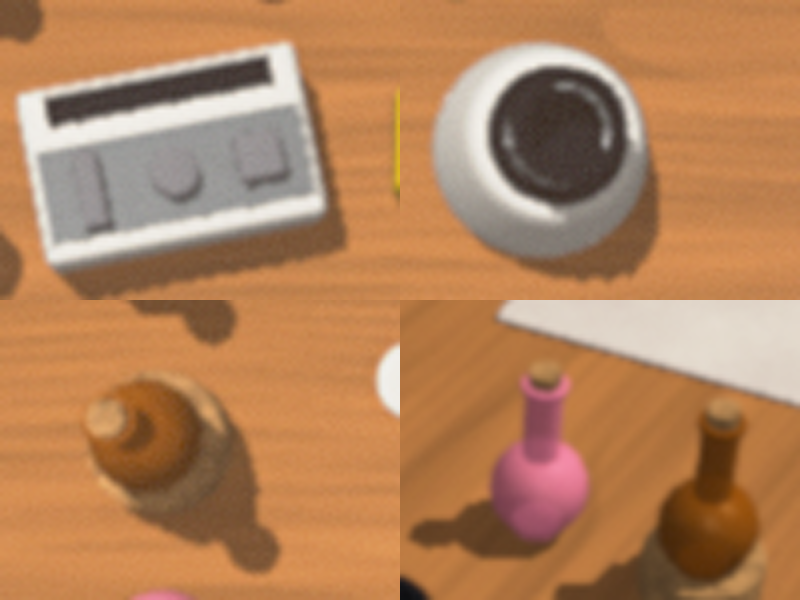

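The montage confirms: bar (302,217), round (322,213), square (343,209), ring top centre (439.5,203.5), stopper top (187,234) in the top view and (380.5,158) in the scene view; flask is amber, round and on the cork.

```bash
python3 - <<'E'
from h import *
t=load('top0');s=load('scene0')
np.set_printoptions(precision=4,suppress=True)
k={}
for n,uv,z in [('bar',(301.5,217),.052),('round',(321.5,213),.052),('square',(342.8,208.7),.052),('ring',(439.5,203.5),.098),('stop',(186.7,234.2),.144)]:
    k[n]=atz(t,uv,z); print(n,k[n],'scene px',proj(s,k[n]))
print('stop scene',atz(s,(380.5,157.7),.144))
# bulb centre from top: crop (145,432) 
print('bulb top',atz(t,(160+145/4,205+132/4),.051))
C=[(278+x/4,170+y/4) for x,y in [(18,95),(292,42),(325,212),(55,268)]]
P=np.array([atz(t,c,.042) for c in C]);print(P,P.mean(0)); print([np.linalg.norm(P[i]-P[(i+1)%4]) for i in range(4)])
d=P[0]-P[1]+P[3]-P[2]; print('y axis ang',np.degrees(np.arctan2(d[1],d[0])))
print('keydist',np.linalg.norm(k['bar']-k['round']),np.linalg.norm(k['square']-k['round']))
m=s['image'][240:400,235:385,::-1]; cv2.imwrite('pics/m2.png',cv2.resize(m,None,fx=3.7,fy=3.7,interpolation=cv2.INTER_CUBIC))
for n,a in [('tub',(264,225)),('pink stop',(191,291)),('green stop',(181,175))]: print(n,atz(t,a,.03 if n=='tub' else .13))
E
```

```text
bar [0.5745 0.0539 0.052 ] scene px [345.0856 253.2527]
round [0.5831 0.0094 0.052 ] scene px [337.9906 267.814 ]
square [ 0.5923 -0.0381  0.052 ] scene px [330.0711 284.1788]
ring [ 0.5945 -0.2455  0.098 ] scene px [272.1605 344.4084]
stop [0.528  0.2876 0.144 ] scene px [380.9491 157.3697]
stop scene [0.5277 0.2859 0.144 ]
bulb top [0.53   0.2888 0.051 ]
[[ 0.6293  0.0969  0.042 ]
 [ 0.6581 -0.0578  0.042 ]
 [ 0.5611 -0.0747  0.042 ]
 [ 0.5312  0.0763  0.042 ]] [0.5949 0.0102 0.042 ]
[np.float64(0.15732322244145172), np.float64(0.09844326749283516), np.float64(0.15390780200225826), np.float64(0.1002659274485279)]
y axis ang 100.88346026639181
keydist 0.045291436639197456 0.048338449846850505
tub [0.5604 0.1396 0.03  ]
pink stop [0.4113 0.2801 0.13  ]
green stop [0.6561 0.3062 0.13  ]
```

View pics/m2.png

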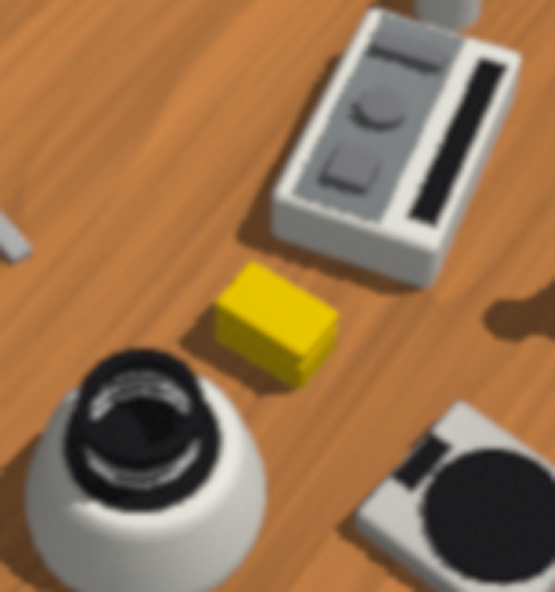

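Key positions agree between the two views within about 1 mm (round 338,268; square 330,284; bar 345,253). The ring disagrees by about 8 px vertically, so I will recheck it from the wrist camera. Now moving: align the tool's yaw, close the fingers and head to the round key.

Call:
{"fn": "arm_command", "kwargs": {"series": [[[0,0,0],-0.9,1],[[0,0,0],-0.9,1],[[0,0,0],-0.9,1],[[0,0,0],-0.9,1],[[-1,-1,0],0,1],[[-1,-1,0],0,1],[[-1,-1,0],0,1],[[-1,-1,0],0,1],[[-1,-1,0],0,1],[[-1,-1,0],0,1]], "grip_force": 20}}

```text
time: 1.1
eef_pos: [0.3734, 0.3075, 0.2265]
tool_rot: [-0.0, -0.001, 1.0, -0.0]
wrist_force: [1.1, 0.2, 0.1]
grip_width: 0.0163
grip_force: 0.0
```

Call:
{"fn": "arm_command", "kwargs": {"series": [[[-0.7,-1,0],0,1],[[-0.7,-1,0],0,1],[[-0.7,-1,0],0,1],[[-0.7,-1,0],0,1],[[-0.7,-1,0],0,1],[[-0.7,-1,0],0,1],[[-0.7,-1,0],0,1],[[-0.7,-1,0],0,1],[[-0.7,-1,0],0,1],[[-0.7,-1,0],0,1]]}}

```text
time: 2.1
eef_pos: [0.5837, 0.0081, 0.2263]
tool_rot: [-0.0, -0.001, 1.0, 0.0]
wrist_force: [-0.6, 0.1, 1.1]
grip_width: 0.0006
grip_force: 0.0
```

Call:
{"fn": "arm_command", "kwargs": {"series": [[[0,0,0],0,1],[[0,0,0],0,1],[[0,0,0],0,1]]}}

```text
time: 2.4
eef_pos: [0.5825, 0.0103, 0.2265]
tool_rot: [-0.001, -0.001, 1.0, 0.0]
wrist_force: [0.4, 0.9, -0.4]
grip_width: 0.0006
grip_force: 0.0
```

```bash
python3 - <<'E'
from h import *
c=snap('wrist','w1'); s=sensors.get_state(); print(s['eef_pos'],s['wrist_force'])
for X in [(.5833,.0084,.052),(.5742,.0555,.052),(.5924,-.0387,.052)]: print(proj(c,X))
E
```

```text
[0.58258678 0.01049205 0.22669036] [ 0.30165552 -0.14505083  0.35223181]
[318.10072919 211.77059807]
[374.73333879 201.33185596]
[262.31081429 222.07154404]
```

View pics/w1.png

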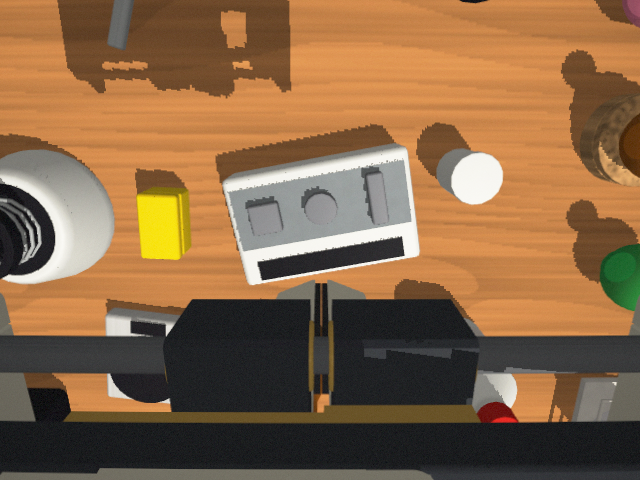

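Wrist view: the round key is at (320,206), square at (264,217), bar at (376,196), within about 5 mm of prediction, and the key order matches. Pressing the round key.

Call:
{"fn": "arm_command", "kwargs": {"series": [[[0,0,1],0,1],[[0,0,1],0,1],[[0,0,1],0,1],[[0,0,1],0,1],[[0,0,1],0,1],[[0,0,0.7],0,1],[[0,0,0.15],0,1],[[0,0,0.15],0,1],[[0,0,0.05],0,1],[[0,0,0],0,1]]}}

```text
time: 3.45
eef_pos: [0.5828, 0.0103, 0.0473]
tool_rot: [0.0, -0.001, 1.0, 0.0]
wrist_force: [-5.0, 1.8, 7.1]
grip_width: 0.0001
grip_force: 3.3
```

Call:
{"fn": "arm_command", "kwargs": {"series": [[[0,0,0],0,1],[[0,0,0],0,1],[[0,0,-1],0,1],[[-0.15,-0.8,0],0,1],[[-0.15,-0.8,0],0,1],[[0,0,0],0,1],[[0,0,0.75],0,1],[[0,0,0.15],0,1],[[0,0,0.1],0,1],[[0,0,0],0,1]]}}

```text
time: 4.45
eef_pos: [0.5923, -0.0381, 0.0472]
tool_rot: [0.0, -0.002, 1.0, -0.0]
wrist_force: [-3.4, -0.3, 9.6]
grip_width: 0.0002
grip_force: 4.4
```

Call:
{"fn": "arm_command", "kwargs": {"series": [[[0,0,0],0,1],[[0,0,0],0,1]]}}

```text
time: 4.65
eef_pos: [0.5923, -0.0381, 0.0472]
tool_rot: [0.0, -0.002, 1.0, -0.0]
wrist_force: [-4.3, -1.5, 8.3]
grip_width: 0.0004
grip_force: 4.4
```

Call:
{"fn": "arm_command", "kwargs": {"series": [[[0,0,-1],0,1],[[0.15,0.8,0],0,1],[[0.15,0.8,0],0,1],[[0.15,0.8,0],0,1],[[0.15,0.75,0],0,1],[[0,0,0],0,1],[[0,0,0.75],0,1],[[0,0,0.15],0,1],[[0,0,0.1],0,1],[[0,0,0],0,1]]}}

```text
time: 5.65
eef_pos: [0.574, 0.0562, 0.0472]
tool_rot: [-0.0, -0.001, 1.0, 0.0]
wrist_force: [-4.7, 2.2, 11.7]
grip_width: 0.0004
grip_force: 5.5
```

Call:
{"fn": "arm_command", "kwargs": {"series": [[[0,0,0],0,1],[[0,0,0],0,1]]}}

```text
time: 5.85
eef_pos: [0.574, 0.0562, 0.0472]
tool_rot: [-0.0, -0.001, 1.0, 0.0]
wrist_force: [-4.7, 3.5, 11.1]
grip_width: 0.0006
grip_force: 5.6
```

Call:
{"fn": "arm_command", "kwargs": {"series": [[[0,0,-1],0,1],[[0,0,-1],0,1],[[0,0,-1],0,-1],[[0,0,-1],0,-1],[[0,0,-1],0,-1],[[0,0,-1],0,-1],[[0.2,1,0],0,-1],[[0.2,1,0],0,-1],[[0.2,1,0],0,-1],[[0.2,1,0],0,-1]]}}

```text
time: 6.85
eef_pos: [0.5495, 0.1763, 0.226]
tool_rot: [0.0, -0.001, 1.0, -0.0]
wrist_force: [-0.0, 0.7, -0.5]
grip_width: 0.0601
grip_force: 0.0
```

Call:
{"fn": "arm_command", "kwargs": {"series": [[[0.2,1,0],0,-1],[[0.2,1,0],0,-1],[[0.2,1,0],0,-1],[[0.1,0.6,0],0,-1],[[0,0,0],0,-1],[[0,0,0],0,-1]]}}

```text
time: 7.45
eef_pos: [0.5287, 0.2833, 0.2255]
tool_rot: [-0.0, -0.001, 1.0, -0.0]
wrist_force: [-0.3, -0.4, -0.3]
grip_width: 0.0917
grip_force: 0.0
```

```bash
python3 - <<'E'
from h import *
c=snap('wrist','w2'); s=sensors.get_state(); print(s['eef_pos'],s['grip_width'])
for X in [(.528,.287,.144),(.528,.287,.105),(.528,.287,.051),(*s['eef_pos'][:2],.144)]: print(proj(c,X))
E
```

```text
[0.52883998 0.28282583 0.22546585] 0.09198911288565327
[326.37979772 244.46147833]
[325.73359267 227.40099102]
[325.07145858 209.92963594]
[319.63351312 245.72520738]
```

View pics/w2.png

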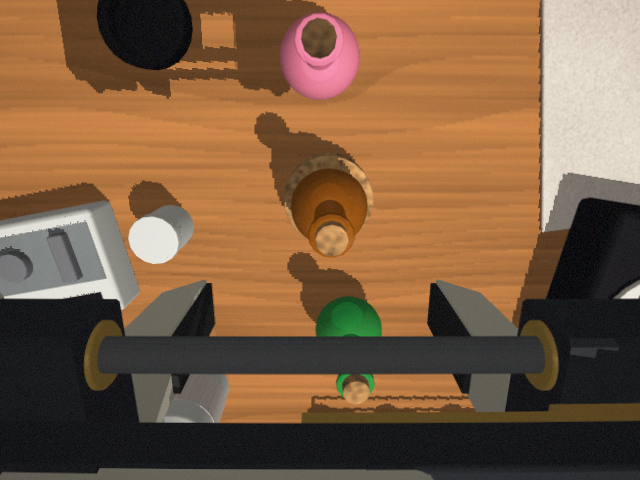

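Wrist view: stopper at (331,240), about 3 mm from prediction; green flask is clear of the fingers. Descend and grip.

Call:
{"fn": "arm_command", "kwargs": {"series": [[[0.05,0.17,0],0,-1],[[0,0,1],0,-1],[[0,0,1],0,-1],[[0,0,1],0,-1],[[0,0,1],0,-1],[[0,0,0.6],0,-1],[[0,0,0],0,-1],[[0,0,0],0,1],[[0,0,0],0,1],[[0,0,0],0,1]], "grip_force": 25}}

```text
time: 8.5
eef_pos: [0.5279, 0.2891, 0.0887]
tool_rot: [0.001, -0.001, 1.0, 0.001]
wrist_force: [-0.5, 0.1, -0.4]
grip_width: 0.0721
grip_force: 0.0
```

Call:
{"fn": "arm_command", "kwargs": {"series": [[[0,0,0],0,1],[[0,0,0],0,1],[[0,0,0],0,1],[[0,0,0],0,1],[[0,0,0],0,1],[[0,0,0],0,1]]}}

```text
time: 9.1
eef_pos: [0.5271, 0.289, 0.0872]
tool_rot: [0.0, -0.001, 1.0, 0.0]
wrist_force: [0.6, 0.2, 0.0]
grip_width: 0.0276
grip_force: 25.0
```

Call:
{"fn": "arm_command", "kwargs": {"series": [[[0,0,0],0,1],[[0,0,0],0,1],[[0,0,0],0,1]]}}

```text
time: 9.4
eef_pos: [0.5271, 0.2889, 0.0872]
tool_rot: [0.0, -0.001, 1.0, 0.0]
wrist_force: [0.1, -0.0, 0.5]
grip_width: 0.0276
grip_force: 25.0
```

Call:
{"fn": "arm_command", "kwargs": {"series": [[[0,0,-0.3],0,1],[[0,0,-0.5],0,1],[[0,0,-1],0,1],[[0,0,-1],0,1],[[0,0,-1],0,1],[[0,0,-1],0,1],[[0,0,0],0,1],[[0,0,0],0,1]]}}

```text
time: 10.2
eef_pos: [0.5271, 0.2889, 0.2318]
tool_rot: [0.001, -0.001, 1.0, 0.0]
wrist_force: [-0.3, -0.2, -1.6]
grip_width: 0.0278
grip_force: 25.0
```

```bash
python3 - <<'E'
from h import *
c=snap('scene','s2'); w=snap('wrist','w3'); s=sensors.get_state(); e=s['eef_pos'];print(e,s['grip_width'],s['grip_force'],s['wrist_force'])
p=proj(c,(*e[:2],e[2]));print(p)
x,y=map(int,p); x0=max(x-50,0);y0=max(y-60,0)
a=cv2.resize(c['image'][y0:y0+120,x0:x0+100,::-1],(400,480),interpolation=cv2.INTER_CUBIC); print(x0,y0)
b=cv2.resize(w['image'][100:420,180:447,::-1],(400,480))
cv2.imwrite('pics/m3.png',np.hstack([a,b]))
for z in(.144,.105,.051): print(proj(w,(*e[:2],e[2]+z-.086)))
E
```

```text
[0.52641373 0.28861022 0.22996896] 0.027938647724673454 25.001727640628815 [-0.25800826  0.62537187 -0.87556913]
[384.85642633 126.5654866 ]
334 66
[318.98146244 392.06709161]
[319.52492279 325.98532945]
[319.95915811 273.22848423]
```

View pics/m3.png

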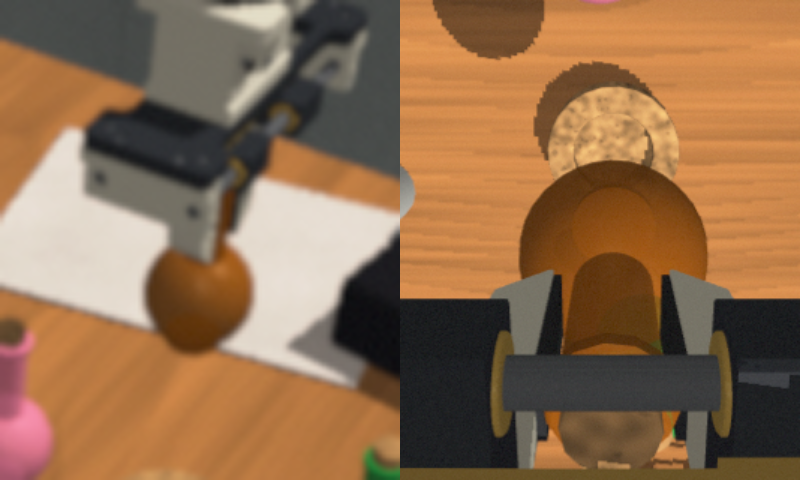

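The flask hangs upright, centred in the fingers, clear of its rest (bulb at scene ≈(384,139)). Carry it to beside the mixer and look at the ring from there.

Call:
{"fn": "arm_command", "kwargs": {"series": [[[-0.15,-0.5,0],0,1],[[-0.15,-1,0],0,1],[[-0.15,-1,0],0,1],[[-0.15,-1,0],0,1],[[-0.15,-1,0],0,1],[[-0.15,-1,0],0,1],[[-0.15,-1,0],0,1],[[-0.15,-1,0],0,1],[[-0.15,-1,0],0,1],[[-0.15,-1,0],0,1]], "grip_force": 40}}

```text
time: 11.3
eef_pos: [0.5722, 0.0016, 0.2302]
tool_rot: [-0.001, -0.001, 1.0, -0.0]
wrist_force: [0.4, -0.0, -0.5]
grip_width: 0.0269
grip_force: 40.0
```

Call:
{"fn": "arm_command", "kwargs": {"series": [[[-0.15,-1,0],0,1],[[-0.15,-1,0],0,1],[[-0.15,-1,0],0,1],[[-0.15,-1,0],0,1],[[0,-0.5,0],0,1],[[0,0,0],0,1],[[0,0,0],0,1],[[0,0,0],0,1]]}}

```text
time: 12.1
eef_pos: [0.5908, -0.1297, 0.2311]
tool_rot: [-0.0, -0.002, 1.0, 0.0]
wrist_force: [0.3, -0.5, -1.2]
grip_width: 0.027
grip_force: 40.0
```

```bash
cat > ov.py <<'E'
from h import *
def ov(c,box,f,circ):
    x,y,w,h=box; im=cv2.resize(c['image'][y:y+h,x:x+w,::-1],None,fx=f,fy=f,interpolation=cv2.INTER_CUBIC)
    a=np.linspace(0,6.283,60)
    for cx,cy,z,r,col in circ:
        P=np.array([(proj(c,(cx+r*np.cos(b),cy+r*np.sin(b),z))-[x,y]+.5)*f for b in a])
        cv2.polylines(im,[P.astype(np.int32)],True,col,1)
    return im
E
python3 - <<'E'
from ov import *
w=snap('wrist','w4'); s=sensors.get_state(); print(s['eef_pos'],s['grip_width'],s['grip_force'])
C=[(.5945,-.2455,.098,.032,(0,255,0)),(.5945,-.2455,.098,.024,(0,255,0)),(.5945,-.2455,0,.062,(255,0,0))]
a=ov(load('top0'),(400,160,80,80),4.9,C); b=ov(load('scene0'),(235,325,80,80),4.9,C)
p=proj(w,(.5945,-.2455,.098)); print(p)
x=int(np.clip(p[0]-100,0,440));y=int(np.clip(p[1]-75,0,330)); print(x,y)
d=ov(w,(x,y,200,150),2,C)
cv2.imwrite('pics/m4.png',np.vstack([np.hstack([a[:290,:392],b[:290,:392]]),np.hstack([d,np.zeros((300,384,3),np.uint8)])]))
E
```

```text
[ 0.59092735 -0.12960214  0.23126377] 0.027213794353655375 39.999046325683594
[164.82077053 227.8381332 ]
64 152
```

View pics/m4.png

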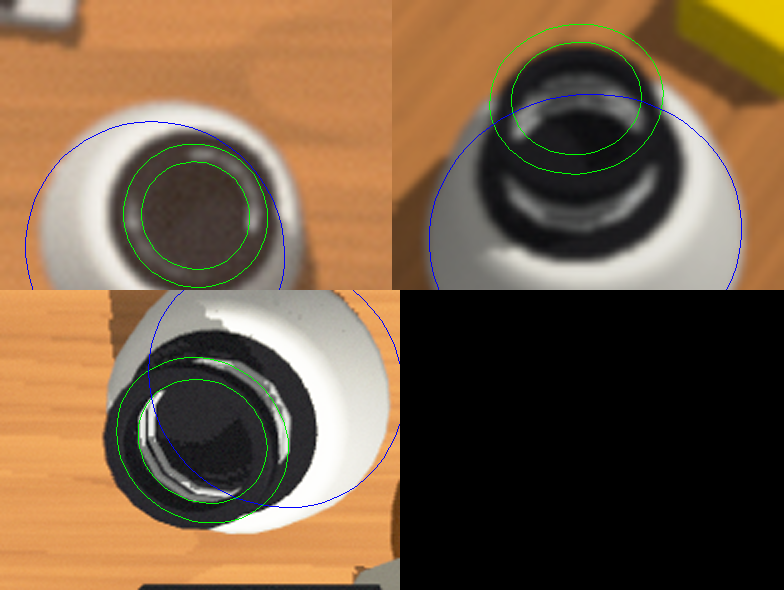

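The overlay shows that I had taken the ring together with the 76 mm black base disc below it: the true ring lies toward the camera in the scene view (centre ≈ (273,350)), and left by about 6 px in the wrist view. That gives about (.5985,-.2505). I check that hypothesis with brightened overlays.

```bash
python3 - <<'E'
from ov import *
def br(c):
    c=dict(c); i=c['image'].astype(float)/255; c['image']=(255*np.clip(i,0,1)**.4).astype(np.uint8); return c
X=(.5985,-.2505)
C=[(*X,.098,.032,(0,255,0)),(*X,.098,.024,(0,255,0)),(*X,0,.062,(255,0,0)),(*X,.060,.041,(0,0,255))]
t,s,w=br(load('top0')),br(load('scene0')),br(load('w4'))
a=ov(t,(405,175,65,60),6,C); b=ov(s,(240,325,66,60),6,C)
d=ov(w,(80,150,195,118),2,C); e=ov(w,(80,150,195,118),2,[])
cv2.imwrite('pics/m5.png',np.vstack([np.hstack([a,b])[:,:780],np.hstack([d,e])[:,:780]]))
print(atz(s,(272.9,349.2),.098))
E
```

```text
[ 0.60139705 -0.25287911  0.098     ]
```

View pics/m5.png

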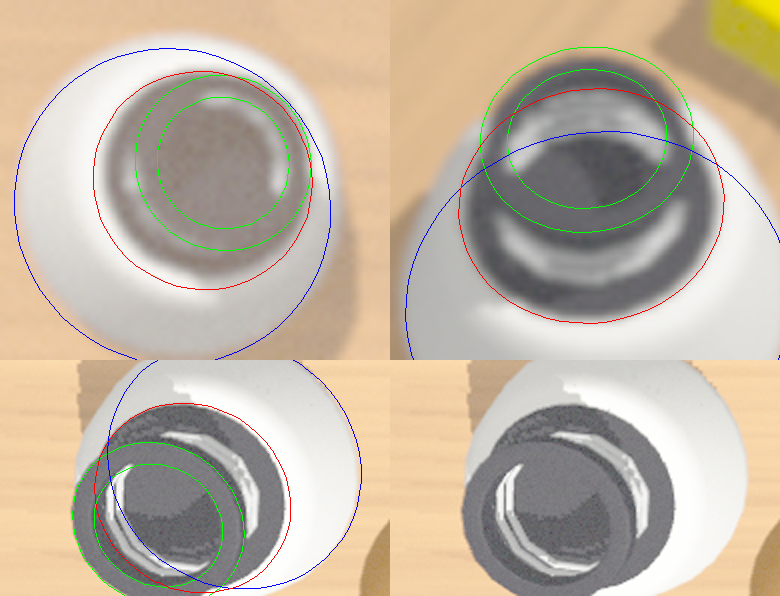

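The overlays nearly agree. The remaining offsets in the scene and top views put the ring at about (.601,-.252). Moving over it and down to just above contact.

Call:
{"fn": "arm_command", "kwargs": {"series": [[[-0.1,-0.9,0],0,1],[[-0.1,-1,0],0,1],[[-0.1,-1,0],0,1],[[-0.05,-0.9,0],0,1],[[0,-0.28,0],0,1],[[0,0,0],0,1],[[0,0,0.8],0,1],[[0,0,0.8],0,1],[[0,0,0.6],0,1],[[0,0,0],0,1]]}}

```text
time: 13.15
eef_pos: [0.6006, -0.2504, 0.1625]
tool_rot: [-0.002, -0.002, 1.0, 0.002]
wrist_force: [-0.5, 0.8, -1.5]
grip_width: 0.0268
grip_force: 40.0
```

Call:
{"fn": "arm_command", "kwargs": {"series": [[[0,0,0.1],0,1],[[0,0,0.1],0,1],[[0,0,0.05],0,1],[[0,0,0],0,1]]}}

```text
time: 13.55
eef_pos: [0.602, -0.2533, 0.1582]
tool_rot: [0.0, -0.001, 1.0, -0.0]
wrist_force: [-0.8, -0.9, -1.1]
grip_width: 0.0273
grip_force: 40.0
```

Call:
{"fn": "arm_command", "kwargs": {"series": [[[0,0,0.1],0,1],[[0,0,0.05],0,1],[[0,0,0],0,1],[[0,0,0],0,1]]}}

```text
time: 13.95
eef_pos: [0.602, -0.2535, 0.1538]
tool_rot: [0.0, -0.001, 1.0, -0.0]
wrist_force: [-1.3, -0.4, 5.0]
grip_width: 0.0272
grip_force: 40.0
```

Call:
{"fn": "arm_command", "kwargs": {"series": [[[0,0,0.07],0,1],[[0,0,0],0,1],[[0,0,0],0,1]]}}

```text
time: 14.25
eef_pos: [0.6019, -0.2534, 0.1513]
tool_rot: [0.0, -0.001, 1.0, -0.0]
wrist_force: [-1.5, 0.9, 5.4]
grip_width: 0.0268
grip_force: 40.0
```

Contact at the expected height with almost no side force. Press to the stop.

Call:
{"fn": "arm_command", "kwargs": {"series": [[[0,0,0.1],0,1],[[0,0,0.1],0,1],[[0,0,0.1],0,1],[[0,0,0.08],0,1],[[0,0,0.05],0,1],[[0,0,0],0,1],[[0,0,0],0,1]]}}

```text
time: 14.95
eef_pos: [0.6026, -0.2537, 0.1405]
tool_rot: [0.002, -0.001, 1.0, -0.001]
wrist_force: [-2.1, 2.4, 14.9]
grip_width: 0.027
grip_force: 40.0
```

Call:
{"fn": "arm_command", "kwargs": {"series": [[[0,0,0],0,1],[[0,0,0],0,1],[[0,0,0],0,1],[[0,0,0],0,1],[[0,0,0],0,1]]}}

```text
time: 15.45
eef_pos: [0.6026, -0.2537, 0.1405]
tool_rot: [0.002, -0.001, 1.0, -0.001]
wrist_force: [-1.7, 1.1, 13.9]
grip_width: 0.0269
grip_force: 40.0
```

```bash
python3 - <<'E'
from ov import *
s=snap('scene','s5'); w=snap('wrist','w5'); st=sensors.get_state(); e=st['eef_pos'];print(e,st['wrist_force'],st['grip_width'])
C=[(*e[:2],.082,.032,(0,255,0)),(*e[:2],.103,.032,(255,0,0))]
a=ov(s,(225,285,90,120),4,C); b=cv2.resize(w['image'][120:440,180:460,::-1],(420,480))
cv2.imwrite('pics/m6.png',np.hstack([a,b]))
E
```

```text
[ 0.60263643 -0.25361294  0.14053657] [-2.51005787  1.03949756 14.92658614] 0.02717551660950999
```

View pics/m6.png

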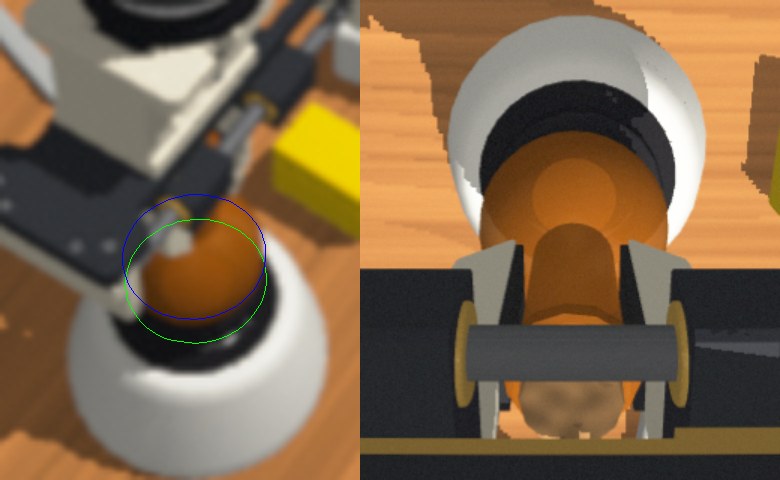

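The picture shows the bulb seated in the compressed ring (scene ≈ (274,353)), upright and centred. The push is about 15 N, above the 12 N stop force. Handing in.

```bash
python3 -c "
from bench import arm; print(arm.close_job())"
```

```text
the job is handed in; nothing more can be done
None
```

I pressed the round, square and bar keys in that order, then set the round flask in the mixer ring and pressed it to its stop; it was still held there with about 15 N when I handed the job in, and no verdict came back.

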